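Zero the coating gauge, balance the heat sink on its domed probe, measure and store

TASK

Check the coating of the rectangular finned heat sink on the bench gauge: first press the long bar key (zero) while the domed probe is bare, then set the heat sink gently on the dome, fins up, so that it balances there about level by itself. With it balanced, press the round key (measure) and after that the square key (store), one key at a time, all the way down and letting each spring back. Never press the cross-shaped key, and leave the heat sink balanced on the dome and the other things on the bench where they are.

Things in the scene. Friction and masses are not known exactly. Their poses are not given: they have to be found in the camera images.
- gauge: Grey coating gauge, fixed, 250 mm wide (y). Black key panel in front (-x), sloped 30 degrees, 53 mm before to 45 mm behind the key row. Origin: on the table under the row's middle (panel 70 mm high there). The display head behind is 245 mm high; its brow, 160 to 245 mm up, reaches to 15 mm behind the row: no room straight above the keys, come in tilted, square to the panel.
- bar_top (a point): Zero key: long narrow bar, 36 mm along the row by 13 mm. White cap in the sloped row of four, 54 mm apart; their order changes from run to run. Point: centre of the cap's top face, 10 mm proud of the panel. Its z is the panel's outward normal, leaning 30 degrees from vertical towards the gauge's front (press along -z); y runs along the row.
- round_top (a point): Measure key: round, 26 mm across. White cap in the sloped row of four, 54 mm apart; their order changes from run to run. Point: centre of the cap's top face, 10 mm proud of the panel. Its z is the panel's outward normal, leaning 30 degrees from vertical towards the gauge's front (press along -z); y runs along the row.
- square_top (a point): Store key: square, 24 x 24 mm. White cap in the sloped row of four, 54 mm apart; their order changes from run to run. Point: centre of the cap's top face, 10 mm proud of the panel. Its z is the panel's outward normal, leaning 30 degrees from vertical towards the gauge's front (press along -z); y runs along the row.
- cross_top (a point): Erase key: plus-shaped cross, 28 mm across, arms 9 mm wide; leave it alone. White cap in the sloped row of four, 54 mm apart; their order changes from run to run. Point: centre of the cap's top face, 10 mm proud of the panel. Its z is the panel's outward normal, leaning 30 degrees from vertical towards the gauge's front (press along -z); y runs along the row.
- bar_key (a joint): Travel of the bar key in m: 0 up, 0.005 fully down; it springs back by itself; about 2 N starts it and 4.5 N holds it fully down.
- round_key (a joint): Travel of the round key in m: 0 up, 0.005 fully down; it springs back by itself; about 2 N starts it and 4.5 N holds it fully down.
- square_key (a joint): Travel of the square key in m: 0 up, 0.005 fully down; it springs back by itself; about 2 N starts it and 4.5 N holds it fully down.
- cross_key (a joint): Travel of the cross key in m: 0 up, 0.005 fully down; it springs back by itself; about 2 N starts it and 4.5 N holds it fully down.
- stand: Probe stand fixed on the bench: grey round base 104 mm across and 15 mm high with a bare steel dome (hemisphere of 45 mm radius) on it, 60 mm high in all. Origin on the table under its axis.
- dome_top (a point): Highest point of the steel dome, 60 mm above the table.
- heatsink: Loose rectangular aluminium heat sink, 64 x 42 mm, 24 mm high, about 90 g: a flat 6 mm base plate with six upright fins running along its 64 mm length (its x). It starts on the table, fins up. Origin at the centre of its underside; z up; the outer fins are flush with the 42 mm width (y), so it can be gripped across y.
- screwdriver: Bystander, not part of the job: screwdriver with a yellow handle, about 170 mm long, lying flat on the table.
- capacitor: Bystander, not part of the job: black can-shaped capacitor, 35 mm across, 50 mm tall, standing.
- reel: Bystander, not part of the job: empty grey plastic reel, 58 mm across, 48 mm tall, standing on one flange.
- mug: Bystander, not part of the job: white mug, 80 mm across, 90 mm tall.
- transformer: Bystander, not part of the job: small mains transformer, dark steel core with a copper-coloured winding, about 50 x 40 x 40 mm.
- circuit_board: Bystander, not part of the job: green circuit board with black components, 70 x 100 mm, 20 mm high, lying flat.
Mind the look-alikes: they are no part of the job. Leave any blue look-alike of the heatsink alone.

How it is judged:
On the way, in this order (a step that is already met when the one before it is completed fails the run):
1. the bar key is pressed down alone, the dome bare (value of joint bar_key above 0.0035 m and value of joint each of round_key, square_key, cross_key below 0.0012 m and horizontal distance between heatsink and dome_top above 0.03 m), for 0.05 s.
2. the bar key is up again and the heat sink, let go, balances on the dome within 0.22 rad of level (horizontal distance between heatsink and dome_top below 0.02 m and z of heatsink in the frame of dome_top between -0.004 and 0.006 m and angle between heatsink's own z axis and vertical below 0.22 rad and contact force between the fingers and heatsink below 0.05 N and linear speed of heatsink below 0.03 m/s and angular speed of heatsink below 0.5 rad/s and value of joint each of bar_key, round_key, square_key, cross_key below 0.0012 m), for 0.3 s.
3. the round key is pressed down alone with the heat sink balanced (horizontal distance between heatsink and dome_top below 0.02 m and z of heatsink in the frame of dome_top between -0.004 and 0.006 m and angle between heatsink's own z axis and vertical below 0.22 rad and contact force between the fingers and heatsink below 0.05 N and value of joint round_key above 0.0035 m and value of joint each of bar_key, square_key, cross_key below 0.0012 m), for 0.05 s.
4. the round key is up again (value of joint each of bar_key, round_key, square_key, cross_key below 0.0012 m), for 0.05 s.
5. the square key is pressed down alone with the heat sink balanced (horizontal distance between heatsink and dome_top below 0.02 m and z of heatsink in the frame of dome_top between -0.004 and 0.006 m and angle between heatsink's own z axis and vertical below 0.22 rad and contact force between the fingers and heatsink below 0.05 N and value of joint square_key above 0.0035 m and value of joint each of bar_key, round_key, cross_key below 0.0012 m), for 0.05 s.
At the end, for the whole second after the job is handed in: The heat sink is balanced on the dome, fins up, within 0.22 rad (12 degrees) of level, its underside's centre within 20 mm of the dome's top sideways and at its height (-4 to +6 mm), released and at rest; all four keys are up (all of step 4 and horizontal distance between heatsink and dome_top below 0.02 m and z of heatsink in the frame of dome_top between -0.004 and 0.006 m and angle between heatsink's own z axis and vertical below 0.22 rad and contact force between the fingers and heatsink below 0.05 N and linear speed of heatsink below 0.03 m/s and angular speed of heatsink below 0.5 rad/s); the robot touches nothing.
It fails at once if the bar key is pressed with the heat sink over the dome (value of joint bar_key above 0.0025 m and not (horizontal distance between heatsink and dome_top above 0.03 m)).
It fails at once if the round or the square key is pressed with the heat sink not on the dome (value of joint any of round_key, square_key above 0.0025 m and horizontal distance between heatsink and dome_top above 0.03 m).
It fails at once if the cross key is pressed (more than 2 mm), or two keys at once (value of joint cross_key above 0.002 m or value of joint each of bar_key, round_key above 0.002 m or value of joint each of bar_key, square_key above 0.002 m or value of joint each of round_key, square_key above 0.002 m).
It fails at once if the heat sink is dropped: let go more than 12 mm above the dome (not (horizontal distance between heatsink and dome_top above 0.03 m) and z of heatsink in the frame of dome_top above 0.012 m and contact force between anything else and heatsink below 0.02 N).
It fails at once if a bystander is moved more than 30 mm (distance of any of screwdriver, capacitor, reel, mug, transformer, circuit_board from where it was at the start of the episode above 0.03 m).
It also fails if it takes over 70 s, if anything falls off the work surface, if the arm or the gripper's body presses on something with over 40 N, if the wrist force passes 120 N, or if a joint passes its speed limit or range.

ROBOT

A 7-joint arm with a two-finger parallel gripper is mounted at the origin on the work surface. World frame = base frame: x ahead of the robot, y to its left, z up, the work surface at z = 0. Lengths are in m, angles in rad, forces in N, time in s.
With the tool pointing down it reaches from about 0.4 to 0.875 m from the base axis. Payload 19.3 kg.
Tool frame: the origin (TCP) lies on the centre line of the jaws, within the pads' length; the fingertips stand 14 mm ahead of it and the grasp point (between the pads) lies 5 mm behind it; z points along the fingers, y is the line along which they close (so a half turn about z gives the same grasp; the last joint's range is limited). The gripper opens to 85 mm and grips with 20 to 120 N. Pads are 22 mm wide; open, the fingers measure 114 mm over their backs; the gripper's body (76 mm by 85 mm) begins 54 mm behind the grasp point. The pads swing forward as they close: fully open they stand 13 mm farther back than shut.
Start: joints at [-1.375, 0.521, -0.036, 1.599, 0.021, 1.021, -0.113], TCP at [0.164, 0.603, 0.207] pointing down, gripper open.
Joint ranges: [-2.91, 2.91], [-0.3, 2.13], [-1.5, 1.42], [0.17, 2.43], [-1.26, 4.41], [0.16, 1.93], [-2.52, 2.52]. Speed limits (rad/s): [1.89, 1.89, 2.39, 2.39, 3.01, 3.01, 3.01].

INTERFACE

Orientations are given as [roll, pitch, yaw] about the fixed x, y, z axes, in that order (R = Rz(yaw) Ry(pitch) Rx(roll)).
In Python, from workcell import bot, grab_frame, regions_of gives the robot as it stands. The module is installed in compiled form; this text tells all that it offers.
- The arm moves only by the tool play_rows, never from a script. Its argument "plan" is a list of rows, each a list of 3 entries, a list of its own where there are three numbers: the shift along the tool's x, y, z in units of 2.5 cm (1.0 is 2.5 cm), then the turn, a rotation vector about the tool's x, y, z in units of 0.15 rad (1.0 is 0.15 rad), then the closure, from -1 (fully open) to 1 (shut). In form: [[[tx, ty, tz], [rx, ry, rz], jaw], ...]. A call has 1 to 20 rows; each row shifts and turns the commanded pose from where the row before left it, along the tool's axes as they then stand; what a row does not reach is not made up. A row lasts 1/8 s, in which the tool goes at most 62.5 mm and 10.7 degrees, less where a joint would pass 70% of its speed; a pose out of reach is approached as far as the arm can. A call with a number of a shift or a turn outside -1 to 1 is refused whole. A call with a gripper value outside its range is refused whole. The fingers move at their own pace and stop on an object; "newtons" is the grip in N (left out, the last holds). Time passes only in rows, so rows that do not move let the fingers close. It gives the time, the measured TCP pose, the force, the opening and the grip force at its end, in the units of the state.
- bot.observe(): the state, without advancing time (a new reading comes with each control period).
- grab_frame(name): name is "scene" or "side" or "wrist"; returns a dict with "pixels" (420x560x3 uint8, red, green, blue), "depth" (420x560 float32, m along the optical axis (not along the pixel's ray), 0 where there is no reading), "camera_matrix" (3x3 intrinsics, pixels), "R" (3x3) and "t" (3): a world point X has camera coordinates R X + t. Camera axes: x right, y down, z forward; pixel columns grow to the right and rows downward; lengths in m; the calibration is good to about 2 mm. The wrist camera is an equidistant fisheye: a pixel r from the principal point sees the ray r / f radians off the axis. A picture is of the moment at which its call begins.
- bot.job_done(): hands the job in; it is judged then, once.
Trained networks look in the newest picture that a camera, given by its name, has taken for a name from the list of things; names that differ only in an ending like _2 or _b are one class to them, and where a whole thing is asked for, a point or a joint stands for the part that bears it (a point fixed in the world has none). Each returns a list of dicts, best first, with "p" (0 to 1); they miss things now and then, are a little off and sometimes report something else, mostly with a low value. They report only what shows in the picture. A call takes as long as a camera call. They do not tell look-alikes from the thing itself.
- regions_of(thing, camera): "mask" (420x560 bool, what is visible of it) and "box" ([left, top, right, bottom] in pixels, round what is visible of it).
The state is a dict: "clock": time; "qpos": joint angles; "qd": joint speeds; "joint_efforts": joint torques, N m; "position": TCP position; "tool_rot": TCP orientation; "force": force on the tool from outside, world axes, zero at the start; "moment": the same for the moment, N m; "grip_width": finger opening in m; "finger_force": force on a finger pad.
Only numpy, scipy, OpenCV 4.12 (cv2) and the standard library are available. Lean on these libraries where they do the work, as an engineer would, in place of code of your own. Each camera call takes 0.05 s, during which the arm holds its last target. There are 200 camera calls.

## Working session

There is one attempt and no reset: what is moved stays moved. The work goes in short steps, Python scripts to look and compute and a tool call to move; the robot and the scene stay as the last step left them, time stands still between calls to the robot, and variables do not carry over. Pictures are saved under pics/ and viewed, at most 10 in all, crops included, and the job is handed in when it is done.

Besides the shell and the picture viewer there is one more tool, called after ">>>" as name(argument=value, ...), one argument or row to a line, values as JSON. play_rows: Moves the arm, as the interface text tells. Its arguments: {"type":"object","properties":{"plan":{"type":"array"},"newtons":{"type":"number"}},"required":["plan"]}

```bash
mkdir -p pics; cat > h.py <<'E'
import numpy as np, cv2
from workcell import bot, grab_frame, regions_of
def pts(f,mask=None):
    K=f["camera_matrix"];d=f["depth"]
    v,u=np.mgrid[:420,:560]
    X=np.stack([(u-K[0,2])/K[0,0]*d,(v-K[1,2])/K[1,1]*d,d],-1)
    W=(X-f["t"])@f["R"]   # R^T (x-t)
    return W
E
python3 - <<'E'
from h import *
s=bot.observe();print({k:np.round(v,3) for k,v in s.items()})
for c in ["scene","side"]:
    f=grab_frame(c);cv2.imwrite(f"pics/{c}0.png",f["pixels"][:,:,::-1])
    W=pts(f);print(c,np.round(-f["R"].T@f["t"],3))
    for n in ["heatsink","stand","bar_top","round_top","square_top","cross_top","gauge","screwdriver","capacitor","reel","mug","transformer","circuit_board"]:
        for r in regions_of(n,c)[:3]:
            m=r["mask"]&(f["depth"]>0);P=W[m]
            if len(P): print(n,round(float(r["p"]),2),np.round(r["box"]),len(P),np.round(np.median(P,0),3),np.round(np.percentile(P,3,0),3),np.round(np.percentile(P,97,0),3))
E
```

```text
{'clock': np.float64(0.0), 'qpos': array([-1.375,  0.522, -0.036,  1.6  ,  0.021,  1.021, -0.113]), 'qd': array([ 0.001, -0.001,  0.001,  0.002,  0.   , -0.001,  0.001]), 'joint_efforts': array([ 1.0000e-03, -9.2710e+01,  1.9800e+00, -3.6993e+01,  1.8000e-02,
        8.0000e-03,  0.0000e+00]), 'position': array([0.164, 0.603, 0.207]), 'tool_rot': array([-3.14 ,  0.   ,  2.876]), 'force': array([-0.068,  0.383, -0.361]), 'moment': array([-0.02 ,  0.007,  0.058]), 'finger_force': np.float64(0.0), 'grip_width': np.float64(0.085)}
scene [0.575 0.664 1.138]
heatsink 0.85 [294. 111. 314. 128.] 269 [ 0.472 -0.366  0.022] [ 0.444 -0.394  0.004] [ 0.501 -0.352  0.028]
heatsink 0.81 [301. 132. 322. 155.] 367 [ 0.459 -0.269  0.021] [ 0.427 -0.305  0.   ] [ 0.49  -0.249  0.027]
heatsink 0.61 [344. 132. 362. 157.] 320 [ 0.337 -0.263  0.018] [ 0.316 -0.302  0.001] [ 0.359 -0.238  0.027]
stand 0.86 [290. 316. 333. 363.] 1587 [0.504 0.323 0.041] [0.458 0.271 0.011] [0.547 0.358 0.06 ]
bar_top 0.67 [260. 174. 269. 189.] 63 [ 0.6   -0.097  0.081] [ 0.589 -0.11   0.073] [ 0.608 -0.088  0.087]
bar_top 0
[... 2573 characters left out ...]
6 0.058 0.079] [0.618 0.047 0.072] [0.637 0.069 0.084]
mug 0.89 [422. 289. 475. 354.] 2326 [ 0.685 -0.405  0.053] [ 0.644 -0.447  0.004] [ 0.72  -0.342  0.091]
transformer 0.82 [385. 275. 414. 300.] 557 [ 0.672 -0.281  0.037] [ 0.654 -0.296  0.005] [ 0.699 -0.256  0.043]
transformer 0.56 [295. 179. 304. 190.] 63 [0.626 0.058 0.079] [0.618 0.048 0.071] [0.637 0.069 0.084]
circuit_board 0.81 [237. 275. 287. 316.] 1178 [ 0.406 -0.133  0.007] [ 0.366 -0.181  0.003] [ 0.445 -0.088  0.019]
circuit_board 0.62 [262. 141. 275. 166.] 191 [0.648 0.259 0.037] [0.638 0.251 0.007] [0.664 0.279 0.052]
circuit_board 0.44 [306. 194. 316. 208.] 62 [0.617 0.002 0.078] [ 0.611 -0.012  0.073] [0.623 0.02  0.082]
```

```bash
python3 - <<'E'
import cv2,numpy as np
s=cv2.imread("pics/side0.png");c=cv2.imread("pics/scene0.png")
r=lambda i,b:cv2.resize(i[b[1]:b[3],b[0]:b[2]],(400,300),interpolation=cv2.INTER_CUBIC)
cv2.imwrite("pics/comp.png",np.vstack([np.hstack([r(s,(290,170,350,245)),r(s,(235,310,385,400))]),np.hstack([r(c,(235,165,285,245)),r(c,(280,90,380,165))])]))
E
```

```text
(no output)
```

View pics/comp.png

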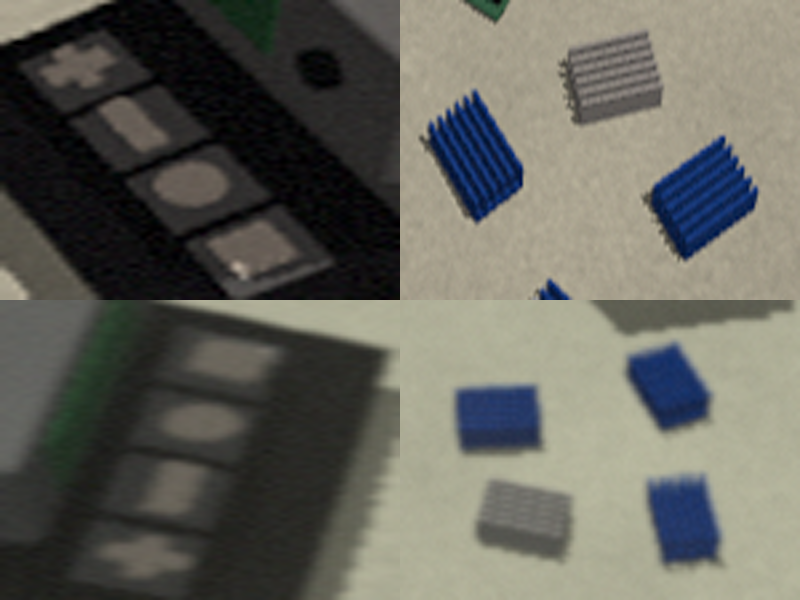

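View pics/side0.png

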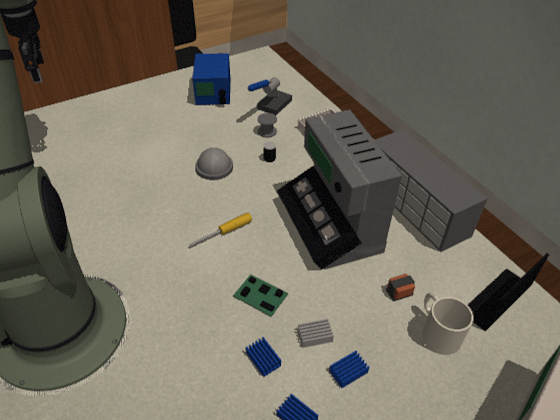

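```bash
python3 - <<'E'
from h import *
from scipy.optimize import least_squares
keys=dict(cross=(0.627,0.06),bar=(0.617,0.007),round=(0.607,-0.045),square=(0.598,-0.098))
for c in ["scene","side"]:
    f=grab_frame(c);W=pts(f);rgb=f["pixels"].astype(float);ok=f["depth"]>0
    # heatsink
    near=ok&(np.hypot(W[...,0]-.457,W[...,1]+.276)<.055)
    sat=rgb.max(-1)-rgb.min(-1)
    m=near&(W[...,2]>.010)&(sat<60)
    P=W[m];r=cv2.minAreaRect((P[:,:2]*1000).astype(np.float32))
    print(c,"hs",r,len(P),np.percentile(P[:,2],[50,90,98]))
    t=P[P[:,2]>.019];print(" top",cv2.minAreaRect((t[:,:2]*1000).astype(np.float32)))
    # dome
    m=ok&(np.hypot(W[...,0]-.504,W[...,1]-.32)<.05)&(W[...,2]>.022)
    P=W[m]
    if len(P)>50:
        g=least_squares(lambda p:np.linalg.norm(P-[p[0],p[1],p[2]],axis=1)-.045,[.504,.32,.015],loss="soft_l1",f_scale=.002).x;print(" dome",g,len(P),P[:,2].max())
    # panel region
    q=[]
    for k,(x,y) in keys.items():
        m=ok&(np.hypot(W[...,0]-x,W[...,1]-y)<.024)&(W[...,2]<.1)
        b=rgb.mean(-1);thr=np.percentile(b[m],98)*.72
        mm=(m&(b>thr)).astype(np.uint8);n,l,st,ce=cv2.connectedComponentsWithStats(mm)
        i=1+np.argmax(st[1:,4]);w=W[l==i];print(" ",k,len(w),np.round(w.mean(0),4),round(thr))
        q.append(w.mean(0))
    q=np.array(q);d=(q[0]-q[-1]);print(" mid",q.mean(0)," yaw",np.arctan2(-d[0],d[1]),np.linalg.norm(d)/3)
E
```

```text
scene hs ((457.01898193359375, -275.2154235839844), (48.76650619506836, 64.0304946899414), 73.66349792480469) 299 [0.02272797 0.02713551 0.02957732]
 top ((456.9498291015625, -275.6334228515625), (47.28063201904297, 63.86692810058594), 72.39334869384766)
 dome [0.50128337 0.31060059 0.01544948] 1136 0.06399027285486128
  cross 88 [0.628  0.0611 0.0786] 71
  bar 86 [0.6187 0.0088 0.0786] 71
  round 80 [ 0.6095 -0.0448  0.0789] 72
  square 100 [ 0.5988 -0.0992  0.0778] 73
 mid [ 0.61377278 -0.01852168  0.07843996]  yaw -0.1796284321409244 0.054321551623303294
side hs ((457.3504333496094, -275.657958984375), (45.333343505859375, 64.31888580322266), 74.41117858886719) 676 [0.02160158 0.02516401 0.02696781]
 top ((457.56365966796875, -275.75323486328125), (45.32149887084961, 63.81964111328125), 74.49213409423828)
 dome [0.50264953 0.31270845 0.01435303] 552 0.06355742486906936
  cross 73 [0.6272 0.0592 0.0771] 71
  bar 73 [0.6179 0.0057 0.0779] 70
  round 93 [ 0.6085 -0.0474  0.0783] 69
  square 103 [ 0.5985 -0.1012  0.0784] 82
 mid [ 0.6130473  -0.02092023  0.07791843]  yaw -0.17706460646768601 0.054337200641514344
```

```bash
cat >> h.py <<'E'
from scipy.spatial.transform import Rotation as Ro
def go(p,R=None,s=None):
    s=s or bot.observe();C=Ro.from_euler("xyz",s["tool_rot"]);d=C.inv().apply(np.array(p)-s["position"])/.025
    print("shift",np.round(d,2),"rows>=",int(np.ceil(abs(d).max())))
    if R is not None:
        r=(C.inv()*R).as_rotvec()/.15;print("turn",np.round(r,2),"rows>=",int(np.ceil(abs(r).max())))
g=-.178;xg=np.array([np.cos(g),np.sin(g),0]);yg=np.array([-np.sin(g),np.cos(g),0]);k=np.array([0,0,1.])
n=.866*k-.5*xg
RA=Ro.from_matrix(np.column_stack([yg,.866*xg+.5*k,-n]))
bar,rnd,sq=np.array([[.6183,.0073,.0785],[.609,-.046,.0785],[.5987,-.1,.0785]])
hs=np.array([.457,-.2755,0]);dome=np.array([.502,.3117,.06])
down=lambda yaw:Ro.from_euler("xyz",[np.pi,0,yaw])
E
python3 - <<'E'
from h import *
print(bar+n*.08);go(bar+n*.08,RA)
E
```

```text
[0.57893201 0.01438246 0.14778   ]
shift [-22.19 -18.36   2.38] rows>= 23
turn [-2.82 -2.58  9.64] rows>= 10
```

>>> play_rows(
  plan=[
    [[-0.9,-0.75,0],[0,0,0],1],
    [[-0.9,-0.75,0],[0,0,0],1],
    [[-0.9,-0.75,0],[0,0,0],1],
    [[-0.9,-0.75,0],[0,0,0],1],
    [[-0.9,-0.75,0],[0,0,0],1],
    [[-0.9,-0.75,0],[0,0,0],1],
    [[-0.9,-0.75,0],[0,0,0],1],
    [[-0.9,-0.75,0],[0,0,0],1],
    [[-0.9,-0.75,0],[0,0,0],1],
    [[-0.9,-0.75,0],[0,0,0],1],
    [[-0.9,-0.75,0],[0,0,0],1],
    [[-0.9,-0.75,0],[0,0,0],1],
    [[-0.9,-0.75,0],[0,0,0],1],
    [[-0.9,-0.75,0],[0,0,0],1],
    [[-0.9,-0.75,0],[0,0,0],1],
    [[-0.9,-0.75,0],[0,0,0],1],
    [[-0.9,-0.75,0],[0,0,0],1],
    [[-0.9,-0.75,0],[0,0,0],1],
    [[-0.9,-0.75,0],[0,0,0],1],
    [[-0.9,-0.75,0],[0,0,0],1],
  ],
)

```text
clock: 4.0
position: [0.5004, 0.1222, 0.2074]
tool_rot: [3.141, 0.0, 2.876]
force: [-0.0, -0.1, 0.3]
grip_width: -0.0
finger_force: 0.0
```

>>> play_rows(
  plan=[
    [[0,0,0],[-0.28,-0.26,0.96],1],
    [[0,0,0],[-0.28,-0.26,0.96],1],
    [[0,0,0],[-0.28,-0.26,0.96],1],
    [[0,0,0],[-0.28,-0.26,0.96],1],
    [[0,0,0],[-0.28,-0.26,0.96],1],
    [[0,0,0],[-0.28,-0.26,0.96],1],
    [[0,0,0],[-0.28,-0.26,0.96],1],
    [[0,0,0],[-0.28,-0.26,0.96],1],
    [[0,0,0],[-0.28,-0.26,0.96],1],
    [[0,0,0],[-0.28,-0.26,0.96],1],
    [[0,0,0],[0,0,0],1],
    [[0,0,0],[0,0,0],1],
  ],
)

```text
clock: 5.5
position: [0.5, 0.1227, 0.207]
tool_rot: [2.626, 0.014, 1.423]
force: [0.3, -0.7, -0.0]
grip_width: -0.0002
finger_force: 0.0
```

```bash
python3 - <<'E'
from h import *
s=bot.observe();print({k:np.round(v,3) for k,v in s.items() if k in("clock","qpos","position","tool_rot","force","grip_width")})
print(bar+n*.05);go(bar+n*.05,RA)
E
```

```text
{'clock': np.float64(5.5), 'qpos': array([-1.364,  0.275,  0.924,  2.316,  0.375,  0.263, -0.992]), 'position': array([0.5  , 0.123, 0.207]), 'tool_rot': array([2.626, 0.014, 1.423]), 'force': array([ 0.298, -0.733, -0.047]), 'grip_width': np.float64(-0.0)}
[0.59369501 0.01172654 0.1218    ]
shift [-3.79  2.09  5.16] rows>= 6
turn [-0.05 -0.02  0.22] rows>= 1
```

>>> play_rows(
  plan=[
    [[-0.95,0,0],[0,0,0.2],1],
    [[-0.95,0,0],[0,0,0],1],
    [[-0.95,0,0],[0,0,0],1],
    [[-0.95,0.3,0.8],[0,0,0],1],
    [[0,0.6,0.8],[0,0,0],1],
    [[0,0.6,0.8],[0,0,0],1],
    [[0,0.6,0.8],[0,0,0],1],
    [[0,0,0.8],[0,0,0],1],
    [[0,0,0.8],[0,0,0],1],
    [[0,0,0.3],[0,0,0],1],
    [[0,0,0],[0,0,0],1],
    [[0,0,0],[0,0,0],1],
  ],
)

```text
clock: 7.0
position: [0.5746, 0.0225, 0.1372]
tool_rot: [2.622, 0.005, 1.392]
force: [0.0, -0.2, 0.6]
grip_width: 0.0004
finger_force: 0.0
```

```bash
python3 - <<'E'
from h import *
s=bot.observe();print({k:np.round(v,3) for k,v in s.items() if k in("clock","qpos","position","tool_rot","force","grip_width")})
go(bar,RA)
i=[]
for c in ["side","wrist"]:
    i.append(grab_frame(c)["pixels"][:,:,::-1])
cv2.imwrite("pics/a.png",np.hstack([cv2.resize(i[0][140:280,230:400],(400,330)),cv2.resize(i[1],(400,330))]))
E
```

```text
{'clock': np.float64(7.0), 'qpos': array([-0.403,  0.392,  0.151,  2.259,  1.425,  0.169, -1.838]), 'position': array([0.575, 0.022, 0.137]), 'tool_rot': array([2.622, 0.005, 1.392]), 'force': array([ 0.028, -0.214,  0.551]), 'grip_width': np.float64(0.0)}
shift [-0.27  0.42  2.95] rows>= 3
turn [-0.03  0.03  0.01] rows>= 1
```

View pics/a.png

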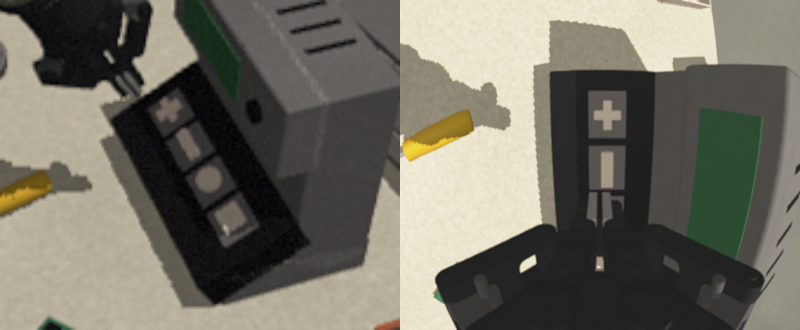

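>>> play_rows(
  plan=[
    [[-0.27,0.42,0.4],[0,0,0],1],
    [[0,0,0.5],[0,0,0],1],
    [[0,0,0.5],[0,0,0],1],
    [[0,0,0.5],[0,0,0],1],
    [[0,0,0],[0,0,0],1],
    [[0,0,0],[0,0,0],1],
  ],
)

```text
clock: 7.85
position: [0.6055, 0.0106, 0.1011]
tool_rot: [2.622, 0.005, 1.392]
force: [0.1, 1.0, 0.4]
grip_width: 0.0001
finger_force: 0.0
```

```bash
python3 - <<'E'
from h import *
s=bot.observe();print({k:np.round(v,3) for k,v in s.items() if k in("clock","qpos","position","tool_rot","force","grip_width")})
go(bar,RA)
i=[]
for c in ["side","scene","wrist"]:
    i.append(grab_frame(c)["pixels"][:,:,::-1])
cv2.imwrite("pics/b.png",np.hstack([cv2.resize(i[0][170:250,270:350],(265,265)),cv2.resize(i[1][160:250,220:310],(265,265)),cv2.resize(i[2][60:340,120:400],(265,265))]))
E
```

```text
{'clock': np.float64(7.85), 'qpos': array([-0.244,  0.495,  0.013,  2.205,  1.759,  0.202, -2.126]), 'position': array([0.605, 0.011, 0.101]), 'tool_rot': array([2.622, 0.005, 1.392]), 'force': array([0.069, 0.966, 0.428]), 'grip_width': np.float64(0.0)}
shift [-0.03  0.01  1.05] rows>= 2
turn [-0.03  0.03  0.02] rows>= 1
```

View pics/b.png

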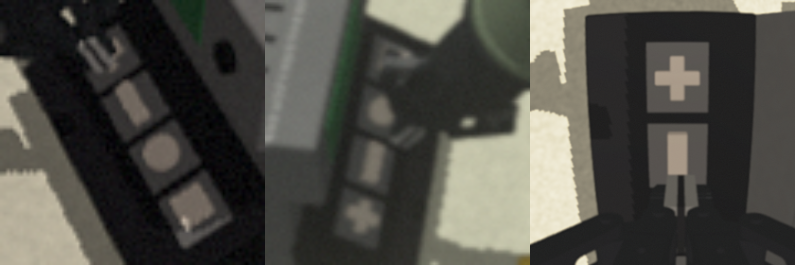

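```bash
python3 - <<'E'
from h import *
s=bot.observe();z=Ro.from_euler("xyz",s["tool_rot"]).as_matrix()[:,2]
for c in ["side","scene"]:
    f=grab_frame(c)
    for o in (-.03,-.015,0,.014,.026):
        x=f["R"]@(s["position"]+o*z)+f["t"];p=f["camera_matrix"]@x;print(c,o,np.round(p[:2]/p[2],1))
    W=pts(f);R=Ro.from_euler("xyz",s["tool_rot"]);L=R.inv().apply((W-s["position"]).reshape(-1,3))
    L=L[(abs(L[:,0])<.03)&(abs(L[:,1])<.03)&(L[:,2]>-.05)&(L[:,2]<.035)]
    for lo in np.arange(-.03,.035,.005):
        q=L[(L[:,2]>=lo)&(L[:,2]<lo+.005)];print(round(lo,3),len(q),np.round(np.median(q,0),3) if len(q) else "")
E
```

```text
side -0.03 [299.  187.2]
side -0.015 [301.7 190.6]
side 0 [304.4 194. ]
side 0.014 [306.9 197. ]
side 0.026 [309.  199.6]
-0.03 7 [-0.01   0.003 -0.029]
-0.025 1 [-0.008  0.007 -0.024]
-0.02 0 
-0.015 0 
-0.01 0 
-0.005 0 
0.0 0 
0.005 0 
0.01 0 
0.015 0 
0.02 24 [-0.005  0.002  0.024]
0.025 51 [-0.003 -0.002  0.026]
0.03 201 [-0.003  0.006  0.034]
scene -0.03 [266.6 205.8]
scene -0.015 [263.8 208.3]
scene 0 [261.1 210.7]
scene 0.014 [258.5 212.9]
scene 0.026 [256.4 214.8]
-0.03 5 [ 0.009  0.006 -0.028]
-0.025 0 
-0.02 0 
-0.015 0 
-0.01 0 
-0.005 0 
0.0 0 
0.005 0 
0.01 0 
0.015 1 [0.009 0.006 0.02 ]
0.02 44 [ 0.001 -0.001  0.023]
0.025 43 [0.003 0.001 0.028]
0.03 276 [0.003 0.005 0.033]
```

>>> play_rows(
  plan=[
    [[0,0,0.2],[0,0,0],1],
    [[0,0,0.2],[0,0,0],1],
    [[0,0,0],[0,0,0],1],
    [[0,0,0],[0,0,0],1],
  ],
)

```text
clock: 8.6
position: [0.6104, 0.0094, 0.0917]
tool_rot: [2.623, 0.005, 1.392]
force: [-0.2, -0.4, 0.6]
grip_width: -0.0001
finger_force: 0.0
```

```bash
python3 - <<'E'
from h import *
s=bot.observe();print(np.round(s["force"],2));go(bar,RA)
i=[]
for c in ["side","scene","wrist"]:
    i.append(grab_frame(c)["pixels"][:,:,::-1])
cv2.imwrite("pics/c.png",np.hstack([cv2.resize(i[0][170:230,280:340],(400,400),interpolation=2),cv2.resize(i[2][100:300,160:360],(400,400))]))
f=grab_frame("wrist");print(-f["R"].T@f["t"],f["R"][2],f["camera_matrix"][0],(-f["R"].T@f["t"]-s["position"])@Ro.from_euler("xyz",s["tool_rot"]).as_matrix())
E
```

```text
[-0.23 -0.42  0.6 ]
shift [-0.02  0.02  0.62] rows>= 1
turn [-0.03  0.03  0.01] rows>= 1
[0.54216837 0.09083106 0.23570909] [ 0.424158   -0.34738164 -0.83631094] [325.1922621    0.         279.10829352] [ 0.06723203  0.00065136 -0.16579762]
```

View pics/c.png

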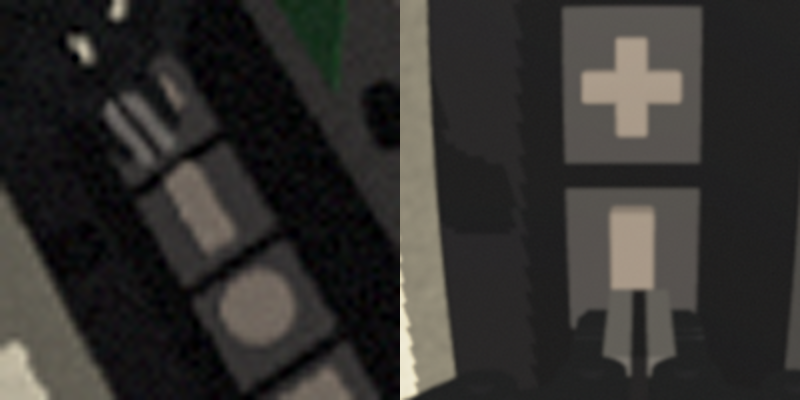

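>>> play_rows(
  plan=[
    [[0,0,0.1],[0,0,0],1],
    [[0,0,0],[0,0,0],1],
  ],
)

```text
clock: 9.05
position: [0.6117, 0.0093, 0.0896]
tool_rot: [2.623, 0.005, 1.392]
force: [0.3, 0.0, -0.2]
grip_width: 0.0001
finger_force: 0.0
```

>>> play_rows(
  plan=[
    [[0,0,0.1],[0,0,0],1],
    [[0,0,0],[0,0,0],1],
  ],
)

```text
clock: 9.3
position: [0.6129, 0.0091, 0.0874]
tool_rot: [2.623, 0.005, 1.392]
force: [-0.2, -0.1, 0.5]
grip_width: 0.0002
finger_force: 0.0
```

>>> play_rows(
  plan=[
    [[0,0,0.1],[0,0,0],1],
    [[0,0,0],[0,0,0],1],
  ],
)

```text
clock: 9.55
position: [0.6142, 0.0089, 0.0852]
tool_rot: [2.623, 0.005, 1.392]
force: [0.9, -0.3, 0.1]
grip_width: 0.0
finger_force: 0.0
```

>>> play_rows(
  plan=[
    [[0,0,0.1],[0,0,0],1],
    [[0,0,0],[0,0,0],1],
  ],
)

```text
clock: 9.8
position: [0.6154, 0.0086, 0.0831]
tool_rot: [2.623, 0.005, 1.392]
force: [0.9, 0.2, -0.5]
grip_width: -0.0001
finger_force: 0.0
```

>>> play_rows(
  plan=[
    [[0,0,0.1],[0,0,0],1],
    [[0,0,0],[0,0,0],1],
  ],
)

```text
clock: 10.05
position: [0.6166, 0.0084, 0.0809]
tool_rot: [2.623, 0.005, 1.392]
force: [-0.0, 0.1, 1.0]
grip_width: -0.0001
finger_force: 0.0
```

```bash
python3 - <<'E'
from h import *
s=bot.observe();print(s["position"]);go(bar,RA)
z=Ro.from_euler("xyz",s["tool_rot"]).as_matrix()[:,2]
o=[]
for c,b in (("side",(280,170,340,230)),("scene",(230,170,290,230))):
    f=grab_frame(c);im=cv2.resize(f["pixels"][b[1]:b[3],b[0]:b[2],::-1],(400,400),interpolation=2)
    im=np.clip(im.astype(float)*1.5,0,255).astype(np.uint8)
    for d,col in ((.014,(0,0,255)),(0,(0,255,0)),(-.02,(255,0,0))):
        x=f["R"]@(s["position"]+d*z)+f["t"];p=f["camera_matrix"]@x;p=(p[:2]/p[2]-b[:2]+.5)*400/60;cv2.circle(im,tuple(int(a) for a in p),3,col,-1)
    o.append(im)
cv2.imwrite("pics/d.png",np.hstack(o))
E
```

```text
[0.61662295 0.00838948 0.08089386]
shift [-0.03  0.02  0.12] rows>= 1
turn [-0.03  0.03  0.01] rows>= 1
```

View pics/d.png

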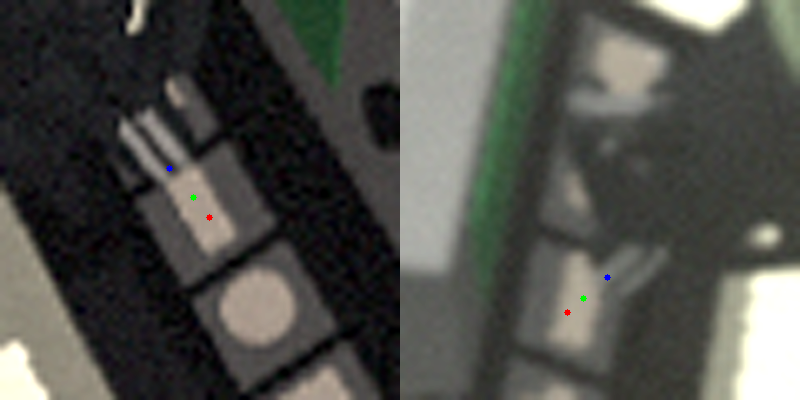

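>>> play_rows(
  plan=[
    [[0,0,0.2],[0,0,0],1],
    [[0,0,0.2],[0,0,0],1],
    [[0,0,0],[0,0,0],1],
  ],
)

```text
clock: 10.52
position: [0.6214, 0.0073, 0.0718]
tool_rot: [2.623, 0.005, 1.392]
force: [-1.1, -0.2, -1.8]
grip_width: -0.0004
finger_force: 0.0
```

>>> play_rows(
  plan=[
    [[0,0,0.1],[0,0,0],1],
    [[0,0,0],[0,0,0],1],
  ],
)

```text
clock: 10.78
position: [0.6227, 0.0072, 0.0701]
tool_rot: [2.623, 0.005, 1.392]
force: [-0.2, -0.2, -0.9]
grip_width: 0.0
finger_force: 0.0
```

>>> play_rows(
  plan=[
    [[0,0,0.1],[0,0,0],1],
    [[0,0,0],[0,0,0],1],
  ],
)

```text
clock: 11.02
position: [0.6239, 0.0071, 0.0679]
tool_rot: [2.623, 0.005, 1.392]
force: [-0.2, 0.4, -0.2]
grip_width: 0.0003
finger_force: 0.0
```

>>> play_rows(
  plan=[
    [[0,0,0.1],[0,0,0],1],
    [[0,0,0],[0,0,0],1],
  ],
)

```text
clock: 11.28
position: [0.6251, 0.0068, 0.0657]
tool_rot: [2.623, 0.005, 1.392]
force: [0.2, 0.1, 0.2]
grip_width: 0.0001
finger_force: 0.0
```

>>> play_rows(
  plan=[
    [[0,0,0.1],[0,0,0],1],
    [[0,0,0],[0,0,0],1],
  ],
)

```text
clock: 11.52
position: [0.6264, 0.0066, 0.0635]
tool_rot: [2.623, 0.005, 1.392]
force: [0.7, 0.9, 0.0]
grip_width: 0.0003
finger_force: 0.0
```

>>> play_rows(
  plan=[
    [[0,0,0.1],[0,0,0],1],
    [[0,0,0],[0,0,0],1],
  ],
)

```text
clock: 11.78
position: [0.6276, 0.0063, 0.0613]
tool_rot: [2.623, 0.005, 1.392]
force: [-0.1, 0.2, -0.8]
grip_width: -0.0001
finger_force: 0.0
```

>>> play_rows(
  plan=[
    [[0,0,0.08],[0,0,0],1],
    [[0,0,0],[0,0,0],1],
  ],
)

```text
clock: 12.02
position: [0.6285, 0.0061, 0.0596]
tool_rot: [2.623, 0.005, 1.392]
force: [0.3, -0.2, 0.3]
grip_width: 0.0001
finger_force: 0.0
```

>>> play_rows(
  plan=[
    [[0,0,0.08],[0,0,0],1],
    [[0,0,0],[0,0,0],1],
  ],
)

```text
clock: 12.28
position: [0.6296, 0.006, 0.058]
tool_rot: [2.623, 0.005, 1.392]
force: [-1.0, 0.7, 2.5]
grip_width: -0.0002
finger_force: 1.2
```

>>> play_rows(
  plan=[
    [[0,0,0.08],[0,0,0],1],
    [[0,0,0],[0,0,0],1],
  ],
)

```text
clock: 12.52
position: [0.6306, 0.0058, 0.0563]
tool_rot: [2.623, 0.005, 1.392]
force: [-1.2, 0.3, 3.9]
grip_width: 0.0002
finger_force: 1.7
```

```bash
python3 - <<'E'
from h import *
s=bot.observe();print(s["position"]);go(bar,RA)
z=Ro.from_euler("xyz",s["tool_rot"]).as_matrix()[:,2]
o=[]
for c,b in (("side",(280,170,340,230)),("scene",(230,170,290,230))):
    f=grab_frame(c);im=cv2.resize(f["pixels"][b[1]:b[3],b[0]:b[2],::-1],(400,400),interpolation=2)
    im=np.clip(im.astype(float)*1.5,0,255).astype(np.uint8)
    for d,col in ((0,(0,255,0)),(-.02,(255,0,0)),(-.03,(0,0,255))):
        x=f["R"]@(s["position"]+d*z)+f["t"];p=f["camera_matrix"]@x;p=(p[:2]/p[2]-b[:2]+.5)*400/60;cv2.circle(im,tuple(int(a) for a in p),2,col,-1)
    o.append(im)
cv2.imwrite("pics/e.png",np.hstack(o))
E
```

```text
[0.63057347 0.00582256 0.05625358]
shift [-0.03  0.01 -1.02] rows>= 2
turn [-0.03  0.03  0.01] rows>= 1
```

View pics/e.png

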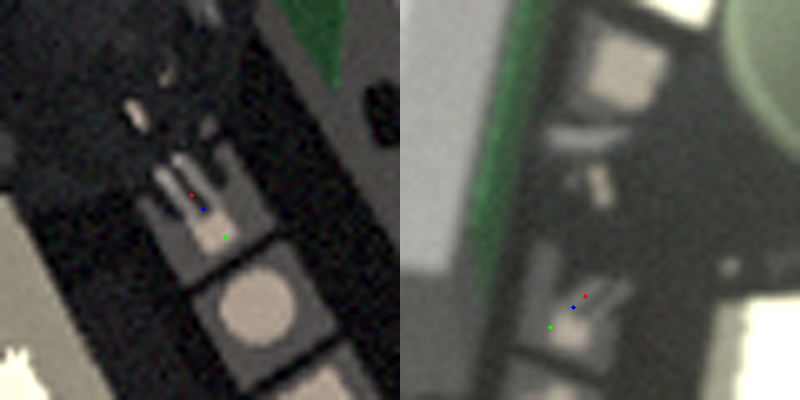

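>>> play_rows(
  plan=[
    [[0,0,0.08],[0,0,0],1],
    [[0,0,0],[0,0,0],1],
  ],
)

```text
clock: 12.88
position: [0.6315, 0.0057, 0.0546]
tool_rot: [2.622, 0.005, 1.392]
force: [-2.4, 1.1, 4.4]
grip_width: -0.0001
finger_force: 2.7
```

>>> play_rows(
  plan=[
    [[0,0,0.06],[0,0,0],1],
    [[0,0,0],[0,0,0],1],
  ],
)

```text
clock: 13.12
position: [0.6319, 0.0056, 0.0541]
tool_rot: [2.622, 0.005, 1.393]
force: [-21.6, 2.1, 34.2]
grip_width: 0.0001
finger_force: 19.8
```

>>> play_rows(
  plan=[
    [[0,0,-0.3],[0,0,0],1],
    [[0,0,-0.8],[0,0,0],1],
    [[0,0,-0.9],[0,0,0],1],
    [[0,0,-0.9],[0,0,0],1],
    [[0,0,-0.9],[0,0,0],1],
    [[0,0,-0.9],[0,0,0],1],
    [[0,0,-0.9],[0,0,0],1],
    [[0,0,0],[0,0,0],1],
  ],
)

```text
clock: 14.12
position: [0.5642, 0.0185, 0.1761]
tool_rot: [2.621, 0.004, 1.392]
force: [0.7, 0.1, -1.0]
grip_width: 0.0004
finger_force: 0.0
```

```bash
python3 - <<'E'
from h import *
s=bot.observe();print(np.round(s["qpos"],2),np.round(s["position"],3))
go([.48,-.1,.16],down(2.857))
E
```

```text
[-0.27  0.29 -0.02  2.25  1.07  0.26 -1.45] [0.564 0.019 0.176]
shift [-5.26 -2.47 -0.66] rows>= 6
turn [ 2.8   2.56 -9.52] rows>= 10
```

>>> play_rows(
  plan=[
    [[-0.8,-0.8,-0.2],[0,0,0],-0.4],
    [[-0.8,-0.8,-0.2],[0,0,0],-0.4],
    [[-0.9,-0.8,-0.2],[0,0,0],-0.4],
    [[-0.9,0,0],[0,0,0],-0.4],
    [[-0.9,0,0],[0,0,0],-0.4],
    [[-0.9,0,0],[0,0,0],-0.4],
    [[0,0,0],[0.28,0.26,-0.95],-0.4],
    [[0,0,0],[0.28,0.26,-0.95],-0.4],
    [[0,0,0],[0.28,0.26,-0.95],-0.4],
    [[0,0,0],[0.28,0.26,-0.95],-0.4],
    [[0,0,0],[0.28,0.26,-0.95],-0.4],
    [[0,0,0],[0.28,0.26,-0.95],-0.4],
    [[0,0,0],[0.28,0.26,-0.95],-0.4],
    [[0,0,0],[0.28,0.26,-0.95],-0.4],
    [[0,0,0],[0.28,0.26,-0.95],-0.4],
    [[0,0,0],[0.28,0.26,-0.95],-0.4],
    [[0,0,0],[0,0,0],-0.4],
    [[0,0,0],[0,0,0],-0.4],
  ],
)

```text
clock: 16.38
position: [0.4832, -0.1042, 0.1552]
tool_rot: [3.044, 0.082, 2.475]
force: [-0.8, 0.0, 0.5]
grip_width: 0.0597
finger_force: 0.0
```

```bash
python3 - <<'E'
from h import *
s=bot.observe();print(np.round(s["qpos"],2),np.round(s["position"],3),s["grip_width"])
go([.457,-.2755,.1],down(2.857))
E
```

```text
[ 0.95  0.53 -1.09  2.05  0.65  0.8   0.4 ] [ 0.483 -0.104  0.155] 0.059669609826031436
shift [-3.22 -6.25  1.88] rows>= 7
turn [ 0.53  0.67 -2.52] rows>= 3
```

>>> play_rows(
  plan=[
    [[0,0,0],[0.13,0.17,-0.62],-0.4],
    [[0,0,0],[0.13,0.17,-0.62],-0.4],
    [[0,0,0],[0.13,0.17,-0.62],-0.4],
    [[0,0,0],[0.13,0.17,-0.62],-0.4],
    [[0,0,0],[0,0,0],-0.4],
  ],
)

```text
clock: 17.0
position: [0.4835, -0.1039, 0.1556]
tool_rot: [3.139, -0.001, 2.853]
force: [0.3, 0.8, 0.1]
grip_width: 0.0598
finger_force: 0.0
```

```bash
python3 - <<'E'
from h import *
s=bot.observe();print(np.round(s["qpos"],2),np.round(s["position"],3),s["grip_width"])
go([.457,-.2755,.08],down(2.857))
E
```

```text
[ 0.92  0.63 -1.15  1.95  0.68  1.02  0.73] [ 0.484 -0.104  0.156] 0.05982930740989812
shift [-0.94 -6.89  3.01] rows>= 7
turn [ 0.02 -0.01 -0.03] rows>= 1
```

>>> play_rows(
  plan=[
    [[-0.1,-0.86,0.2],[0,0,0],-0.4],
    [[-0.12,-0.86,0.4],[0,0,0],-0.4],
    [[-0.12,-0.86,0.4],[0,0,0],-0.4],
    [[-0.12,-0.86,0.4],[0,0,0],-0.4],
    [[-0.12,-0.86,0.4],[0,0,0],-0.4],
    [[-0.12,-0.86,0.4],[0,0,0],-0.4],
    [[-0.12,-0.86,0.4],[0,0,0],-0.4],
    [[-0.12,-0.86,0.4],[0,0,0],-0.4],
    [[0,0,0],[0,0,0],-0.4],
    [[0,0,0],[0,0,0],-0.4],
  ],
)

```text
clock: 18.25
position: [0.4575, -0.2751, 0.0805]
tool_rot: [3.139, -0.002, 2.856]
force: [1.0, 0.4, -0.3]
grip_width: 0.0597
finger_force: 0.0
```

```bash
python3 - <<'E'
from h import *
s=bot.observe();print(np.round(s["qpos"],2),np.round(s["position"],3))
go([.457,-.2755,0],down(2.857))
f=grab_frame("wrist");g=grab_frame("side")
cv2.imwrite("pics/f.png",np.hstack([cv2.resize(f["pixels"][:,:,::-1],(480,360)),cv2.resize(g["pixels"][290:390,240:328,::-1],(317,360))]))
E
```

```text
[ 1.14  0.78 -1.04  1.91  0.83  0.96  0.99] [ 0.458 -0.275  0.081]
shift [ 0.01 -0.03  3.22] rows>= 4
turn [ 0.02 -0.01 -0.01] rows>= 1
```

View pics/f.png

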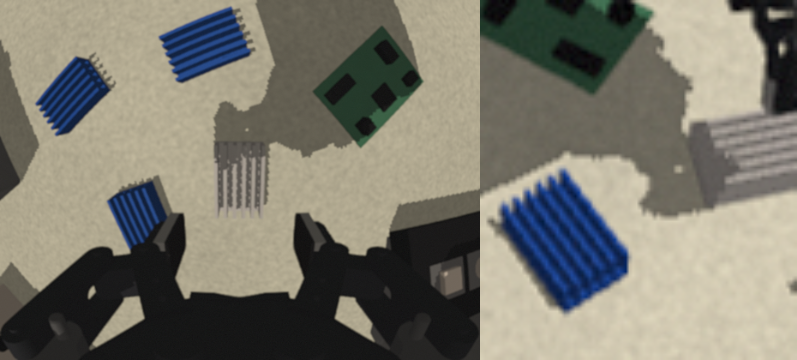

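>>> play_rows(
  plan=[
    [[0,-0.03,0.6],[0,0,0],-0.4],
    [[0,0,0.7],[0,0,0],-0.4],
    [[0,0,0.7],[0,0,0],-0.4],
    [[0,0,0.6],[0,0,0],-0.4],
    [[0,0,0.5],[0,0,0],-0.4],
    [[0,0,0.5],[0,0,0],-0.4],
    [[0,0,0.3],[0,0,0],-0.4],
    [[0,0,0.1],[0,0,0],-0.4],
    [[0,0,0],[0,0,0],-0.4],
  ],
)

```text
clock: 19.48
position: [0.457, -0.2759, -0.0194]
tool_rot: [3.139, -0.002, 2.855]
force: [0.5, -0.5, 0.5]
grip_width: 0.0596
finger_force: 0.0
```

>>> play_rows(
  newtons=25,
  plan=[
    [[0,0,0],[0,0,0],0.3],
    [[0,0,0],[0,0,0],0.3],
    [[0,0,0],[0,0,0],0.3],
    [[0,0,0],[0,0,0],0.3],
    [[0,0,0],[0,0,0],0.3],
  ],
)

```text
clock: 20.1
position: [0.4571, -0.276, -0.0191]
tool_rot: [3.14, -0.002, 2.855]
force: [-1.1, 0.5, 6.2]
grip_width: 0.0415
finger_force: 26.0
```

>>> play_rows(
  plan=[
    [[0,0,-0.2],[0,0,0],0.3],
    [[0,0,-0.6],[0,0,0],0.3],
    [[0,0,-0.8],[0,0,0],0.3],
    [[0,0,-0.8],[0,0,0],0.3],
    [[0,0,-0.8],[0,0,0],0.3],
    [[0,0,-0.8],[0,0,0],0.3],
    [[0,0,-0.8],[0,0,0],0.3],
    [[0,0,-0.8],[0,0,0],0.3],
    [[0,0,0],[0,0,0],0.3],
    [[0,0,0],[0,0,0],0.3],
  ],
)

```text
clock: 21.35
position: [0.4569, -0.2763, 0.1202]
tool_rot: [3.139, -0.003, 2.855]
force: [-0.2, -0.4, -0.6]
grip_width: 0.0416
finger_force: 25.7
```

```bash
cat >> h.py <<'E'
def hsfit(c,s,zr=(-.07,.03)):
    f=grab_frame(c);W=pts(f);C=Ro.from_euler("xyz",s["tool_rot"]);rgb=f["pixels"].astype(float)
    L=C.inv().apply((W-s["position"]).reshape(-1,3));b=rgb.mean(-1).ravel()
    m=(f["depth"].ravel()>0)&(abs(L[:,0])<.045)&(abs(L[:,1])<.03)&(L[:,2]>zr[0])&(L[:,2]<zr[1])
    return L[m],b[m],W.reshape(-1,3)[m]
E
python3 - <<'E'
from h import *
s=bot.observe();print(np.round(s["qpos"],2),s["position"],s["grip_width"],s["finger_force"])
for c in("side","scene"):
    L,b,W=hsfit(c,s);print(c,len(L),np.round(np.percentile(L,[2,50,98],axis=0),4))
    L=L[(b>70)]
    print(len(L),np.round(np.percentile(L,[2,50,98],axis=0),4))
    for r in regions_of("heatsink",c)[:4]: print(round(float(r["p"]),2),r["box"])
f=grab_frame("side");cv2.imwrite("pics/g.png",cv2.resize(f["pixels"][230:370,240:380,::-1],(600,600)))
E
```

```text
[ 1.17  0.73 -1.08  1.88  0.76  1.02  1.04] [ 0.45685224 -0.27633992  0.1201685 ] 0.04161884505212615 25.726090371608734
side 535 [[-0.0285 -0.0276 -0.0626]
 [ 0.0159 -0.0042 -0.0403]
 [ 0.0316  0.0243 -0.0205]]
481 [[-0.0289 -0.0267 -0.054 ]
 [ 0.0178 -0.0049 -0.0395]
 [ 0.0316  0.0243 -0.0201]]
0.97 [328.5, 351.6, 370.8, 391.6]
0.95 [246.7, 341.0, 281.8, 376.4]
0.76 [275.1, 395.3, 319.5, 419.5]
0.66 [301.0, 283.8, 340.9, 311.0]
scene 254 [[-0.0303 -0.0218 -0.0482]
 [ 0.0139  0.0144 -0.0397]
 [ 0.0323  0.0277 -0.0209]]
234 [[-0.0303 -0.0216 -0.0467]
 [ 0.0155  0.0117 -0.0396]
 [ 0.0323  0.0239 -0.0207]]
0.88 [345.1, 133.1, 361.9, 158.0]
0.76 [337.2, 99.0, 360.5, 123.4]
0.61 [303.1, 102.6, 327.5, 125.5]
0.52 [291.2, 109.6, 316.8, 124.7]
```

View pics/g.png

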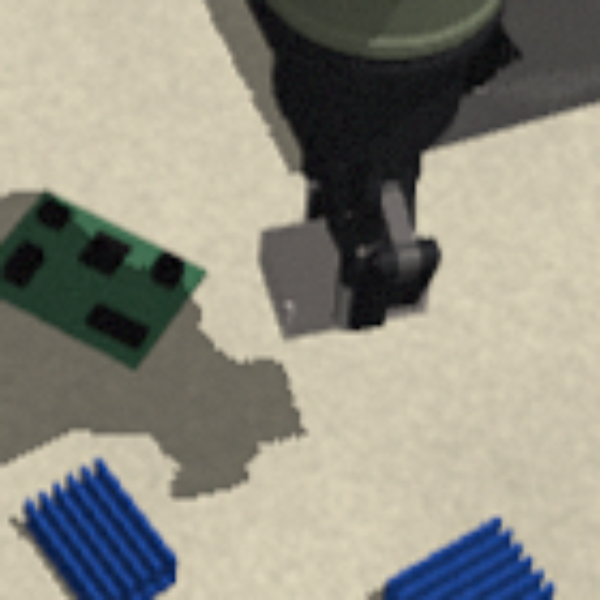

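>>> play_rows(
  plan=[
    [[0.1,0.5,0],[0,0,0],0.3],
    [[0.18,0.86,0],[0,0,0],0.3],
    [[0.18,0.86,0],[0,0,0],0.3],
    [[0.18,0.86,0],[0,0,0],0.3],
    [[0.18,0.86,0],[0,0,0],0.3],
    [[0.18,0.86,0],[0,0,0],0.3],
    [[0.18,0.86,0],[0,0,0],0.3],
    [[0.18,0.86,0],[0,0,0],0.3],
    [[0.18,0.86,0],[0,0,0],0.3],
    [[0.18,0.86,0],[0,0,0],0.3],
    [[0.18,0.86,0],[0,0,0],0.3],
    [[0.18,0.86,0],[0,0,0],0.3],
    [[0.18,0.86,0],[0,0,0],0.3],
    [[0.18,0.86,0],[0,0,0],0.3],
    [[0.18,0.86,0],[0,0,0],0.3],
    [[0.18,0.86,0],[0,0,0],0.3],
    [[0.18,0.86,0],[0,0,0],0.3],
    [[0.18,0.86,0],[0,0,0],0.3],
    [[0.18,0.86,0],[0,0,0],0.3],
    [[0.18,0.86,0],[0,0,0],0.3],
  ],
)

```text
clock: 24.1
position: [0.491, 0.1539, 0.1216]
tool_rot: [3.139, -0.002, 2.856]
force: [1.3, 0.1, -1.1]
grip_width: 0.0414
finger_force: 25.7
```

```bash
python3 - <<'E'
from h import *
s=bot.observe();print(np.round(s["qpos"],2),s["position"],s["grip_width"])
go([.5025,.3115,.08],down(2.855))
E
```

```text
[ 0.34  0.69 -1.07  1.93  0.74  0.98  0.2 ] [0.49104936 0.15392169 0.12156706] 0.041376704272622154
shift [1.33 6.17 1.68] rows>= 7
turn [ 0.02 -0.02  0.01] rows>= 1
```

>>> play_rows(
  plan=[
    [[0.18,0.85,0.1],[0,0,0],0.3],
    [[0.18,0.85,0.2],[0,0,0],0.3],
    [[0.18,0.85,0.2],[0,0,0],0.3],
    [[0.18,0.85,0.2],[0,0,0],0.3],
    [[0.18,0.85,0.2],[0,0,0],0.3],
    [[0.18,0.85,0.2],[0,0,0],0.3],
    [[0.15,0.7,0.2],[0,0,0],0.3],
    [[0.1,0.35,0.2],[0,0,0],0.3],
    [[0,0,0.2],[0,0,0],0.3],
    [[0,0,0],[0,0,0],0.3],
    [[0,0,0],[0,0,0],0.3],
  ],
)

```text
clock: 25.48
position: [0.5033, 0.3088, 0.0796]
tool_rot: [3.14, -0.002, 2.854]
force: [-0.3, -0.4, -1.3]
grip_width: 0.0416
finger_force: 25.7
```

```bash
python3 - <<'E'
from h import *
s=bot.observe();print(np.round(s["qpos"],2),s["position"],s["grip_width"])
go([.5025,.3115,.0425],down(2.855))
for c in("side","scene"):
    L,b,W=hsfit(c,s);L=L[b>70];print(c,len(L),np.round(np.percentile(L,[2,50,98],axis=0),4))
# tilt of the end face / fin tops
    P=L[(abs(L[:,0])>.014)]
    for sg in(-1,1):
        q=P[(np.sign(P[:,0])==sg)&(P[:,2]>-.06)];print(sg,len(q),np.round(np.percentile(q[:,2],[3,50,97]),4) if len(q) else "")
E
```

```text
[-0.01  0.83 -0.98  1.76  0.81  1.01 -0.03] [0.50334074 0.30884811 0.07960386] 0.04160806058673256
shift [0.06 0.09 1.48] rows>= 2
turn [ 0.01 -0.01 -0.  ] rows>= 1
side 400 [[-0.0315 -0.0281 -0.0456]
 [ 0.0064 -0.0146 -0.0329]
 [ 0.0313  0.0221  0.0296]]
-1 123 [-0.0447 -0.0375  0.0294]
1 136 [-0.044  -0.0381  0.0282]
scene 423 [[-0.0306 -0.0193 -0.0464]
 [ 0.0153  0.0121 -0.033 ]
 [ 0.0316  0.0282  0.0295]]
-1 126 [-0.0451 -0.0375  0.0288]
1 220 [-0.0465 -0.0352  0.0294]
```

>>> play_rows(
  plan=[
    [[0.06,0.09,0.4],[0,0,0],0.3],
    [[0,0,0.5],[0,0,0],0.3],
    [[0,0,0.4],[0,0,0],0.3],
    [[0,0,0.18],[0,0,0],0.3],
    [[0,0,0],[0,0,0],0.3],
    [[0,0,0],[0,0,0],0.3],
  ],
)

```text
clock: 26.32
position: [0.5025, 0.3123, 0.0428]
tool_rot: [3.139, -0.002, 2.855]
force: [0.6, 0.4, -0.9]
grip_width: 0.0412
finger_force: 25.7
```

>>> play_rows(
  plan=[
    [[0,0,0.04],[0,0,0],0.3],
    [[0,0,0],[0,0,0],0.3],
  ],
)

```text
clock: 26.58
position: [0.5024, 0.3121, 0.0416]
tool_rot: [3.139, -0.002, 2.855]
force: [0.2, 1.2, -1.0]
grip_width: 0.042
finger_force: 25.7
```

>>> play_rows(
  plan=[
    [[0,0,0.04],[0,0,0],0.3],
    [[0,0,0],[0,0,0],0.3],
  ],
)

```text
clock: 26.82
position: [0.5024, 0.3122, 0.0408]
tool_rot: [3.139, -0.002, 2.855]
force: [-0.5, -1.3, 4.1]
grip_width: 0.0413
finger_force: 26.3
```

>>> play_rows(
  plan=[
    [[0,0,0.03],[0,0,0],0.3],
    [[0,0,0],[0,0,0],0.3],
  ],
)

```text
clock: 27.08
position: [0.5025, 0.3122, 0.0406]
tool_rot: [3.139, -0.001, 2.855]
force: [-3.3, -4.7, 16.4]
grip_width: 0.0414
finger_force: 27.8
```

```bash
python3 - <<'E'
from h import *
s=bot.observe();print(s["force"],s["moment"],s["tool_rot"])
for c in("side","scene"):
    f=grab_frame(c);W=pts(f);ok=f["depth"]>0
    m=ok&(np.hypot(W[...,0]-.502,W[...,1]-.312)<.047)&(W[...,2]>.02)&(W[...,2]<.05)
    P=W[m]
    from scipy.optimize import least_squares
    r=least_squares(lambda p:np.linalg.norm(P-[p[0],p[1],.015],axis=1)-.045,[.502,.312],loss="soft_l1",f_scale=.001);print(c,len(P),r.x)
    L,b,_=hsfit(c,s,(-.06,-.025));L=L[b>70];print(np.round(np.percentile(L,[1,99],axis=0),4))
E
```

```text
[-3.25837823 -4.70250073 16.38349652] [-1.04287544  0.84452271  0.0095461 ] [ 3.13938127e+00 -1.30701603e-03  2.85509350e+00]
side 403 [0.50280275 0.31300341]
[[-0.0324 -0.0288 -0.0473]
 [ 0.0314  0.0223 -0.0251]]
scene 445 [0.50132573 0.3107544 ]
[[-0.0315 -0.02   -0.048 ]
 [ 0.0319  0.0206 -0.0268]]
```

>>> play_rows(
  plan=[
    [[0,0,-0.04],[0,0,0],0.3],
    [[0,0,0],[0,0,0],0.3],
  ],
)

```text
clock: 27.52
position: [0.5024, 0.3122, 0.0408]
tool_rot: [3.139, -0.002, 2.855]
force: [0.1, -0.7, 2.7]
grip_width: 0.0414
finger_force: 26.1
```

>>> play_rows(
  plan=[
    [[0,0,0],[0,0,0],0.0],
    [[0,0,0],[0,0,0],-0.05],
    [[0,0,0],[0,0,0],-0.1],
    [[0,0,0],[0,0,0],-0.2],
    [[0,0,0],[0,0,0],-0.35],
    [[0,0,0],[0,0,0],-0.5],
    [[0,0,0],[0,0,0],-0.5],
    [[0,0,0],[0,0,0],-0.5],
  ],
)

```text
clock: 28.52
position: [0.5023, 0.3122, 0.0407]
tool_rot: [3.139, -0.002, 2.855]
force: [1.4, 0.2, -1.2]
grip_width: 0.0646
finger_force: 0.0
```

```bash
cat >> h.py <<'E'
def tilt():
    for c in("side","scene"):
        f=grab_frame(c);W=pts(f);rgb=f["pixels"].astype(float)
        m=(f["depth"]>0)&(np.hypot(W[...,0]-.502,W[...,1]-.312)<.042)&(W[...,2]>.073)&(W[...,2]<.105)&(rgb.mean(-1)>70)
        P=W[m];A=np.c_[P[:,:2]-[.502,.312],np.ones(len(P))];y=P[:,2];w=np.ones(len(P),bool)
        for _ in range(6):
            x=np.linalg.lstsq(A[w],y[w],rcond=None)[0];e=y-A@x;w=(e>-.004)
        print(c,len(P),w.sum(),"plane",np.round(x,3),"range",np.round(np.percentile(P,[2,98],axis=0),3).tolist(),cv2.minAreaRect((P[:,:2]*1000).astype(np.float32)))
E
python3 - <<'E'
from h import *
s=bot.observe();print(s["force"],s["position"]);tilt()
f=grab_frame("side");g=grab_frame("scene")
cv2.imwrite("pics/i.png",np.hstack([cv2.resize(f["pixels"][120:200,180:260,::-1],(400,400)),cv2.resize(g["pixels"][300:370,275:345,::-1],(400,400))]))
E
```

```text
[ 1.4161833   0.2489906  -1.17605365] [0.50226091 0.3121592  0.04071181]
side 193 160 plane [-0.017 -0.008  0.082] range [[0.469, 0.271, 0.074], [0.536, 0.337, 0.087]] ((502.79583740234375, 311.10028076171875), (81.77772521972656, 64.09772491455078), 73.4667739868164)
scene 184 115 plane [-0.016 -0.013  0.084] range [[0.469, 0.298, 0.073], [0.536, 0.339, 0.087]] ((502.7889709472656, 312.6485900878906), (40.50446319580078, 63.83611297607422), 74.36478424072266)
```

View pics/i.png

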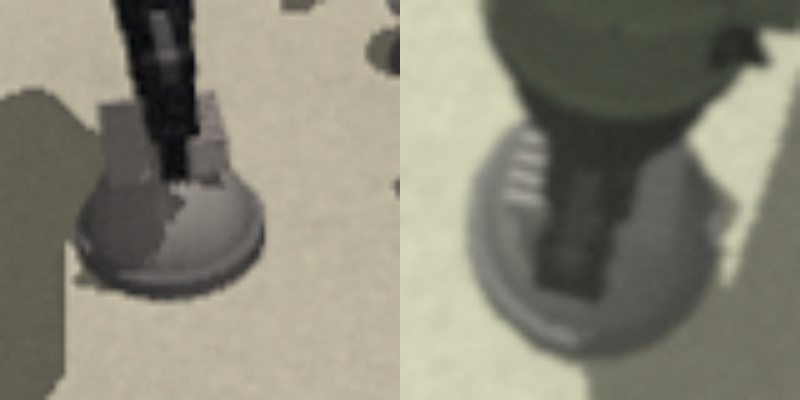

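>>> play_rows(
  plan=[
    [[0,0,-0.2],[0,0,0],-0.5],
    [[0,0,-0.4],[0,0,0],-0.5],
    [[0,0,-0.6],[0,0,0],-0.5],
    [[0,0,-0.8],[0,0,0],-0.5],
    [[0,0,-0.8],[0,0,0],-0.5],
    [[0,0,-0.8],[0,0,0],-0.5],
    [[0,0,-0.8],[0,0,0],-0.5],
    [[0,0,-0.8],[0,0,0],-0.5],
    [[0,0,-0.8],[0,0,0],-0.5],
    [[0,0,0],[0,0,0],-0.5],
    [[0,0,0],[0,0,0],-0.5],
  ],
)

```text
clock: 30.1
position: [0.5025, 0.3115, 0.1905]
tool_rot: [3.14, -0.002, 2.855]
force: [-0.5, -0.3, -0.7]
grip_width: 0.064
finger_force: 0.0
```

```bash
python3 - <<'E'
from h import *
s=bot.observe();print(s["clock"],np.round(s["qpos"],2),s["position"]);tilt()
go(rnd+n*.08,RA)
print(Ro.from_euler("xyz",s["tool_rot"]).inv().apply(np.array([.49,.08,.19])-s["position"])/.025)
E
```

```text
30.1 [ 0.04  0.7  -1.08  1.67  0.66  1.18  0.07] [0.50245716 0.3114813  0.19047019]
side 307 263 plane [-0.012 -0.009  0.082] range [[0.47, 0.283, 0.074], [0.534, 0.338, 0.087]] ((503.1485595703125, 312.1606750488281), (53.788387298583984, 64.5127944946289), 72.86731719970703)
scene 416 270 plane [-0.008  0.     0.084] range [[0.47, 0.287, 0.073], [0.535, 0.338, 0.088]] ((502.1413269042969, 311.1166687011719), (43.44684982299805, 63.53815460205078), 73.65988159179688)
shift [ -6.55 -12.69   1.66] rows>= 13
turn [-2.85 -2.57  9.5 ] rows>= 10
[-2.13902044e+00 -9.02258175e+00 -1.36061418e-03]
```

>>> play_rows(
  plan=[
    [[-0.24,-0.92,0],[0,0,0],1],
    [[-0.24,-0.92,0],[0,0,0],1],
    [[-0.24,-0.92,0],[0,0,0],1],
    [[-0.24,-0.92,0],[0,0,0],1],
    [[-0.24,-0.92,0],[0,0,0],1],
    [[-0.24,-0.92,0],[0,0,0],1],
    [[-0.24,-0.92,0],[0,0,0],1],
    [[-0.24,-0.92,0],[0,0,0],1],
    [[-0.24,-0.92,0],[0,0,0],1],
    [[-0.24,-0.92,0],[0,0,0],1],
    [[-0.24,-0.92,0],[0,0,0],1],
    [[-0.24,-0.92,0],[0,0,0],1],
    [[-0.24,-0.92,0],[0,0,0],1],
    [[-0.24,-0.92,0],[0,0,0],1],
  ],
)

```text
clock: 31.95
position: [0.4918, -0.0216, 0.1895]
tool_rot: [3.139, -0.003, 2.855]
force: [1.0, 0.5, -0.6]
grip_width: 0.0001
finger_force: 0.0
```

>>> play_rows(
  plan=[
    [[0,0,0],[-0.2,-0.18,0.68],1],
    [[0,0,0],[-0.2,-0.18,0.68],1],
    [[0,0,0],[-0.2,-0.18,0.68],1],
    [[0,0,0],[-0.2,-0.18,0.68],1],
    [[0,0,0],[-0.2,-0.18,0.68],1],
    [[0,0,0],[-0.2,-0.18,0.68],1],
    [[0,0,0],[-0.2,-0.18,0.68],1],
    [[0,0,0],[-0.2,-0.18,0.68],1],
    [[0,0,0],[-0.2,-0.18,0.68],1],
    [[0,0,0],[-0.2,-0.18,0.68],1],
    [[0,0,0],[-0.2,-0.18,0.68],1],
    [[0,0,0],[-0.2,-0.18,0.68],1],
    [[0,0,0],[-0.2,-0.18,0.68],1],
    [[0,0,0],[-0.2,-0.18,0.68],1],
    [[0,0,0],[0,0,0],1],
    [[0,0,0],[0,0,0],1],
  ],
)

```text
clock: 33.95
position: [0.492, -0.021, 0.1895]
tool_rot: [2.634, 0.006, 1.415]
force: [0.4, -0.2, 0.5]
grip_width: 0.0001
finger_force: 0.0
```

```bash
python3 - <<'E'
from h import *
s=bot.observe();print(s["clock"],np.round(s["qpos"],2),s["position"])
go(rnd+n*.02,RA)
E
```

```text
33.95 [ 0.31  0.18 -0.57  2.37  1.13  0.32 -1.42] [ 0.49199413 -0.02095989  0.18951765]
shift [-0.23  2.01  5.4 ] rows>= 6
turn [-0.11 -0.04  0.15] rows>= 1
```

>>> play_rows(
  plan=[
    [[-0.04,0.34,0.6],[-0.1,-0.04,0.15],1],
    [[-0.04,0.34,0.6],[0,0,0],1],
    [[-0.04,0.34,0.6],[0,0,0],1],
    [[-0.04,0.34,0.6],[0,0,0],1],
    [[-0.04,0.34,0.6],[0,0,0],1],
    [[-0.04,0.34,0.6],[0,0,0],1],
    [[0,0,0.6],[0,0,0],1],
    [[0,0,0.6],[0,0,0],1],
    [[0,0,0.6],[0,0,0],1],
    [[0,0,0],[0,0,0],1],
  ],
)

```text
clock: 35.2
position: [0.6005, -0.0473, 0.0969]
tool_rot: [2.62, -0.001, 1.389]
force: [-0.6, -0.9, 1.3]
grip_width: -0.0001
finger_force: 0.0
```

```bash
python3 - <<'E'
from h import *
s=bot.observe();print(s["clock"],np.round(s["qpos"],2),s["position"])
go(rnd-n*.0275,RA)
E
```

```text
35.2 [ 0.28  0.53 -0.49  2.21  1.76  0.37 -1.93] [ 0.60053839 -0.04725171  0.09686539]
shift [ 0.11 -0.08  1.9 ] rows>= 2
turn [-0.01  0.01 -0.02] rows>= 1
```

Lateral correction, down to just above contact, then press in small steps.

>>> play_rows(
  plan=[
    [[0.11,-0.08,0.4],[0,0,0],1],
    [[0,0,0.5],[0,0,0],1],
    [[0,0,0.4],[0,0,0],1],
    [[0,0,0.25],[0,0,0],1],
    [[0,0,0.1],[0,0,0],1],
    [[0,0,0.1],[0,0,0],1],
    [[0,0,0.05],[0,0,0],1],
    [[0,0,0],[0,0,0],1],
  ],
)

```text
clock: 36.2
position: [0.6216, -0.0478, 0.0581]
tool_rot: [2.618, -0.001, 1.389]
force: [-1.1, -0.3, 2.3]
grip_width: -0.0001
finger_force: 1.3
```

>>> play_rows(
  plan=[
    [[0,0,0.04],[0,0,0],1],
    [[0,0,0],[0,0,0],1],
  ],
)

```text
clock: 36.45
position: [0.6221, -0.0479, 0.0572]
tool_rot: [2.618, -0.001, 1.389]
force: [-1.3, -1.1, 3.6]
grip_width: 0.0003
finger_force: 1.6
```

>>> play_rows(
  plan=[
    [[0,0,0.06],[0,0,0],1],
    [[0,0,0.02],[0,0,0],1],
    [[0,0,0],[0,0,0],1],
  ],
)

```text
clock: 36.83
position: [0.6231, -0.0481, 0.0554]
tool_rot: [2.618, -0.001, 1.389]
force: [-1.3, -1.3, 4.2]
grip_width: 0.0001
finger_force: 2.1
```

>>> play_rows(
  plan=[
    [[0,0,0.05],[0,0,0],1],
    [[0,0,0],[0,0,0],1],
  ],
)

```text
clock: 37.08
position: [0.6235, -0.0481, 0.055]
tool_rot: [2.618, -0.001, 1.389]
force: [-15.8, -0.9, 24.7]
grip_width: -0.0003
finger_force: 14.3
```

>>> play_rows(
  plan=[
    [[0,0,-0.3],[0,0,0],1],
    [[0,0,-0.5],[0,0,0],1],
    [[0,0,-0.5],[0,0,0],1],
    [[0,0,-0.4],[0,0,0],1],
    [[0,0,0],[0,0,0],1],
  ],
)

```text
clock: 37.7
position: [0.6029, -0.0443, 0.092]
tool_rot: [2.617, -0.001, 1.389]
force: [-0.2, -0.4, -0.9]
grip_width: -0.0002
finger_force: 0.0
```

```bash
python3 - <<'E'
from h import *
s=bot.observe();print(s["clock"],np.round(s["qpos"],2),s["position"]);tilt()
go(sq-n*.0275,RA)
E
```

```text
37.7 [ 0.28  0.54 -0.49  2.2   1.79  0.39 -1.97] [ 0.60289489 -0.04431574  0.09203237]
side 197 154 plane [-0.035  0.008  0.082] range [[0.469, 0.285, 0.074], [0.512, 0.337, 0.087]] ((499.7054443359375, 311.97589111328125), (51.04779815673828, 57.83108901977539), 73.83480834960938)
scene 521 360 plane [-0.017  0.002  0.084] range [[0.471, 0.286, 0.073], [0.534, 0.338, 0.088]] ((502.0349426269531, 310.9016418457031), (43.990760803222656, 63.74101638793945), 73.63778686523438)
shift [-2.22 -0.05  1.65] rows>= 3
turn [-0.    0.01 -0.03] rows>= 1
```

>>> play_rows(
  plan=[
    [[-0.55,0,0],[0,0,0],1],
    [[-0.55,0,0],[0,0,0],1],
    [[-0.56,-0.05,0],[0,0,0],1],
    [[-0.56,0,0],[0,0,0],1],
    [[0,0,0.3],[0,0,0],1],
    [[0,0,0.5],[0,0,0],1],
    [[0,0,0.3],[0,0,0],1],
    [[0,0,0.15],[0,0,0],1],
    [[0,0,0.1],[0,0,0],1],
    [[0,0,0],[0,0,0],1],
  ],
)

```text
clock: 39.05
position: [0.6083, -0.1017, 0.0612]
tool_rot: [2.618, -0.001, 1.389]
force: [-0.1, -0.7, -0.1]
grip_width: -0.0001
finger_force: 0.0
```

```bash
python3 - <<'E'
from h import *
s=bot.observe();print(s["clock"],np.round(s["qpos"],2),s["position"])
go(sq-n*.0275,RA)
E
```

```text
39.05 [ 0.42  0.63 -0.51  2.19  1.99  0.38 -2.02] [ 0.6082828  -0.101674    0.06117136]
shift [-0.    0.01  0.31] rows>= 1
turn [-0.    0.   -0.03] rows>= 1
```

>>> play_rows(
  plan=[
    [[0,0,0.1],[0,0,0],1],
    [[0,0,0.08],[0,0,0],1],
    [[0,0,0.05],[0,0,0],1],
    [[0,0,0],[0,0,0],1],
  ],
)

```text
clock: 39.55
position: [0.6113, -0.1023, 0.0563]
tool_rot: [2.618, -0.001, 1.389]
force: [-0.3, -0.6, 3.6]
grip_width: -0.0002
finger_force: 1.6
```

>>> play_rows(
  plan=[
    [[0,0,0.06],[0,0,0],1],
    [[0,0,0.02],[0,0,0],1],
    [[0,0,0],[0,0,0],1],
  ],
)

```text
clock: 39.92
position: [0.6123, -0.1025, 0.0546]
tool_rot: [2.618, -0.001, 1.389]
force: [-0.1, -0.2, 4.6]
grip_width: -0.0001
finger_force: 2.1
```

>>> play_rows(
  plan=[
    [[0,0,0.04],[0,0,0],1],
    [[0,0,0],[0,0,0],1],
  ],
)

```text
clock: 40.17
position: [0.6125, -0.1025, 0.0543]
tool_rot: [2.617, -0.001, 1.389]
force: [-11.7, 0.8, 21.8]
grip_width: -0.0001
finger_force: 12.3
```

>>> play_rows(
  plan=[
    [[0,0,-0.3],[0,0,0],1],
    [[0,0,-0.7],[0,0,0],1],
    [[0,0,-0.8],[0,0,0],1],
    [[0,0,-0.8],[0,0,0],1],
    [[0,0,-0.8],[0,0,0],1],
    [[0,0,0],[0,0,0],1],
    [[0,0,0],[0,0,0],1],
    [[0,0,0],[0,0,0],1],
  ],
)

```text
clock: 41.18
position: [0.5707, -0.095, 0.1264]
tool_rot: [2.619, -0.001, 1.389]
force: [-0.4, 0.3, 1.1]
grip_width: 0.0005
finger_force: 0.0
```

```bash
python3 - <<'E'
from h import *
s=bot.observe();print(s["clock"],s["position"],s["force"]);tilt()
print(bot.job_done())
E
```

```text
41.175 [ 0.57066967 -0.09503436  0.12642892] [-0.36005361  0.32645472  1.07968227]
side 77 65 plane [-0.174  0.023  0.078] range [[0.467, 0.293, 0.074], [0.488, 0.339, 0.086]] ((475.1288146972656, 314.53790283203125), (23.146484375, 48.44880294799805), 11.66918659210205)
scene 528 337 plane [ 0.007 -0.008  0.084] range [[0.471, 0.286, 0.073], [0.534, 0.338, 0.088]] ((502.18780517578125, 311.01226806640625), (43.37324905395508, 63.86945724487305), 73.78995513916016)
the job is handed in; nothing more can be done
None
```

The job is handed in at about 41 s: zero, measure and store keys were each pressed fully in that order, and the heat sink was balanced on the dome, near level in the scene camera (the arm partly blocked the side view). I got no verdict back.

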